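# Roll the pipe offcut home under the bench riser

### The arm

A 6-joint arm with a two-finger parallel gripper is mounted at the origin on a cart in front of the work surface, level with it; the furniture and walls round the work are solid. World frame = base frame: x ahead of the robot, y to its left, z up, the work surface at z = 0. Lengths are in mm, angles in rad, forces in N, time in s.
With the tool pointing down it reaches from about 350 to 775 mm from the base axis. Payload 7.3 kg.
Tool frame: the origin (TCP) lies midway between the tips of the shut fingers; the grasp point (between the pads) lies 19 mm behind it; z points along the fingers, y is the direction in which the jaws open and shut (so a half turn about z gives the same grasp; the last joint's range is limited). The gripper opens to 92 mm and grips with 3 to 60 N. Pads are 19 mm wide; open, the fingers measure 130 mm over their backs; the gripper's body (75 mm by 190 mm) begins 47 mm behind the grasp point.
Start: joints at [1.194, 0.342, 1.524, -0, 1.275, -0.146], TCP at [120.081, 511.102, 226.741] pointing down, gripper open.
Joint ranges: [-2.53, 2.53], [-0.77, 2.02], [0.04, 2.7], [-1, 4.14], [0.28, 2.66], [-3.11, 3.11]. Speed limits (rad/s): [2.57, 2.57, 3.14, 3.14, 3.14, 3.14].

### API

Orientations are given as [roll, pitch, yaw] about the fixed x, y, z axes, in that order (R = Rz(yaw) Ry(pitch) Rx(roll)).
In Python, from plant import sensors, imaging, ticket gives the robot as it stands. The module is installed in compiled form; this text tells all that it offers.
- The arm moves only by the tool arm_command, never from a script. Its argument "increments" is one flat list of numbers, 5 for each row, row after row: the closure, from 0 (fully open) to 1 (shut), then the shift along the tool's x, y, z in mm, then the turn about the tool's z in degrees. In form: [hand, dx, dy, dz, spin, hand, dx, dy, dz, spin, ...]. A call has 1 to 20 rows; each row is the pose to reach, as a shift and turn from the pose commanded when the call began, along the tool's axes at that moment; what a row does not reach only later rows make up. A row lasts 1/8 s, in which the tool goes at most 62.5 mm and 10.7 degrees, less where a joint would pass 70% of its speed; a pose out of reach is approached as far as the arm can. A call with a gripper value outside its range is refused whole. The fingers move at their own pace and stop on an object; the grip force is fixed at half the most. Time passes only in rows, so rows that repeat a pose let the fingers close. It gives the time, the measured TCP pose, the force and the opening at its end, in the units of the state.
- sensors.get_obs(): the state, without advancing time (a new reading comes with each control period).
- imaging.capture(name): name is "scene" or "top"; returns the picture (420x560x3 uint8, blue, green, red); there is no depth.
- imaging.calibration(name): a dict with "fx", "fy", "cx", "cy" (pixels), "world_to_cam" (4x4, takes a point from world to camera coordinates). Camera axes: x right, y down, z forward; pixel columns grow to the right and rows downward; lengths in mm; the calibration is good to about 2 mm. A picture is of the moment at which its call begins. calibration takes no time and is no camera call.
- ticket.close_job(): hands the job in, once; it reports no verdict.
The state is a dict: "time": time; "joint_positions": joint angles; "dq": joint speeds; "tau": joint torques, N m; "tool_pos": TCP position; "tcp_rot": TCP orientation; "contact_force": force on the tool from outside, world axes, zero at the start; "moment": the same for the moment, N m; "grip_width": finger opening in mm.
Only numpy, scipy, OpenCV 4.12 (cv2) and the standard library are available. Lean on these libraries where they do the work, as an engineer would, in place of code of your own. Each camera call takes 0.05 s, during which the arm holds its last target. There are 200 camera calls.

### The job

The grey pipe offcut is loose on the bench. With the flat of the hand or the fingertips, roll it gently along the bench, without lifting or launching it, in under the top board of the little plywood riser and over the low keeper strip, until it lies still against the stop board at the back. Leave the oil bottle, the yellow box and the mouse where they are.

Things in the scene. Friction and masses are not known exactly. Their poses are not given: they have to be found in the camera images.
- pipe_centre (a point): Centre of the pipe offcut: a closed grey plastic cylinder with black end plugs and two narrow black bands, 90 mm in diameter, 120 mm long, lying on the bench (centre 45 mm up). Its x axis runs along the cylinder; y and z turn round as it rolls. At the start it is parallel to the riser's stop board within about 7 degrees and 110 to 145 mm short of home.
- riser_home (a point): The pipe's home: where its centre is when it lies against the stop board, midway between the riser's cheeks, 45 mm above the bench. Axes: x points level into the riser towards the stop board (roughly away from the robot), y along the stop board, z up. The stop board's face is at x = +0.045. An aluminium keeper strip, 6 mm high and 8 mm wide (x = -0.040 to -0.032), lies across the bench before it; the pipe must be pushed over it. The lane in front is flat bench.
- riser: Small fixed plywood bench shelf, open towards the robot; origin on the bench below riser_home, same axes. 214 mm wide, 202 high. Cheeks' inner faces at y = +-0.095, their front at x = -0.071. Top board: 12 mm thick, underside 190 mm above the bench, front edge at x = -0.085. A tape roll and a lens cap lie on top, towards the back.
- oil_bottle: Bystander: slim oil bottle with a red spout, 39 mm in diameter, 135 mm high, standing left of the lane; origin at the centre of its underside.
- bit_box: Bystander: small yellow plastic box, 48 x 64 x 28 mm, right of the lane; origin at the centre of its underside.
- mouse: Bystander: black computer mouse, 113 x 60 x 37 mm, at the right front; origin at the centre of its underside.
- pipe: The whole pipe offcut, with the same centre and axes as pipe_centre. About 0.5 kg, too thick to grip across. Smooth; it rolls easily and runs on a few centimetres if pushed briskly. Getting it over the keeper strip takes a push of 4 to 12 N at or below half its height; pressing on its upper half from behind wedges it.
Not all that is in view belongs to the job. Leave any orange look-alike of the pipe alone.

How it is judged (in metres and radians):
On the way:
1. the pipe has really rolled (not skidded) by nearly a quarter turn or more on its way along the bench (angle between pipe_centre's own z axis and vertical above 1.4 rad and height (world z) of pipe_centre below 0.055 m).
At the end, for the whole second after the job is handed in: The pipe lies on the bench between the riser's cheeks, its centre within 10 mm of touching the stop board and its axis parallel to the board within 0.12 rad, at rest (below 10 mm/s) (x of pipe_centre in the frame of riser_home between -0.01 and 0.008 m and y of pipe_centre in the frame of riser_home between -0.045 and 0.045 m and height (world z) of pipe_centre below 0.052 m and angle between the x axis of pipe_centre and the y axis of riser_home, either way round below 0.12 rad and linear speed of pipe below 0.01 m/s).
It fails at once if the pipe is lifted off the bench (centre more than 60 mm up) (height (world z) of pipe_centre above 0.06 m).
It fails at once if the pipe is launched (faster than 0.3 m/s before the keeper strip) (linear speed of pipe above 0.3 m/s and x of pipe_centre in the frame of riser_home below -0.045 m).
It fails at once if the oil bottle, the yellow box or the mouse is moved by more than 30 mm or the bottle knocked over (distance of any of oil_bottle, bit_box, mouse from where it was at the start of the episode above 0.03 m or angle between oil_bottle's own z axis and vertical above 0.5 rad).
It also fails if it takes over 48 s, if anything falls off the work surface, if the arm or the gripper's body presses on something with over 40 N, if the wrist force passes 120 N, or if a joint passes its speed limit or range.

## Working session

There is one attempt and no reset: what is moved stays moved. The work goes in short steps, Python scripts to look and compute and a tool call to move; the robot and the scene stay as the last step left them, time stands still between calls to the robot, and variables do not carry over. Pictures are saved under pics/ and viewed, about 8 in all and at most 12, crops included, and the job is handed in when it is done.

Besides the shell and the picture viewer there is one more tool, called by a JSON object that holds its "method" and its "body". arm_command: Moves the arm, as the interface text tells. Its arguments: {"type":"object","properties":{"increments":{"type":"array","items":{"type":"number"}}},"required":["increments"]}

```bash
mkdir -p pics; python3 - <<'E'
from plant import sensors, imaging
import cv2,numpy as np
np.set_printoptions(precision=3,suppress=True)
for n in("scene","top"):
    cv2.imwrite(f"pics/{n}0.png",imaging.capture(n)); print(imaging.calibration(n))
print(sensors.get_obs())
E
```

```text
{'fx': 485.10633858483, 'fy': 485.10633858483, 'cx': 284.1705290940708, 'cy': 200.3543189028015, 'world_to_cam': array([[   0.345,   -0.939,   -0.   , -307.989],
       [  -0.785,   -0.288,   -0.548,  439.005],
       [   0.514,    0.189,   -0.836,  949.615],
       [   0.   ,    0.   ,    0.   ,    1.   ]])}
{'fx': 481.02893296441914, 'fy': 481.02893296441914, 'cx': 279.1798470340042, 'cy': 200.70174995724994, 'world_to_cam': array([[  -0.009,   -1.   ,    0.01 , -133.562],
       [  -0.987,    0.007,   -0.163,  551.538],
       [   0.163,   -0.011,   -0.987,  991.227],
       [   0.   ,    0.   ,    0.   ,    1.   ]])}
{'time': 0.1, 'joint_positions': array([ 1.194,  0.343,  1.525,  0.   ,  1.275, -0.146]), 'dq': array([ 0.001, -0.001, -0.004,  0.001,  0.   ,  0.   ]), 'tau': array([  0.001, -43.201, -24.469,   0.072,   0.053,  -0.   ]), 'tool_pos': array([119.95, 510.75, 226.15]), 'tcp_rot': array([-3.14 , -0.   ,  2.911]), 'contact_force': array([ 0.858, -0.876, -0.178]), 'moment': array([-0.033, -0.039,  0.021]), 'grip_width': 91.88379980738108}
```

View pics/scene0.png

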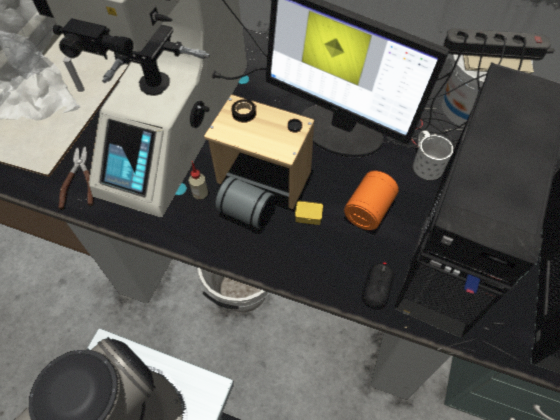

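View pics/top0.png

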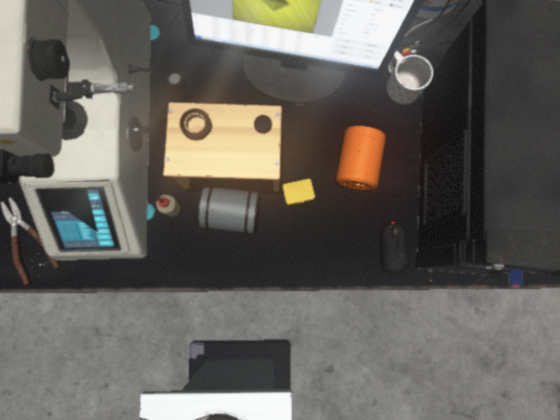

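Top view: candidates for the pipe are the grey banded cylinder at (229,210) and the orange look-alike at (361,157). I choose the grey one. The riser's top board spans about (164..281, 102..180), the bottle is at (168,205), the yellow box at (299,191) and the mouse at (394,247). Next is a close crop to check this.

```bash
python3 - <<'E'
import cv2
a=cv2.imread("pics/top0.png")[90:250,140:340]
cv2.imwrite("pics/c0.png",cv2.resize(a,None,fx=4,fy=4,interpolation=cv2.INTER_CUBIC)[:600])
E
```

```text
(no output)
```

View pics/c0.png

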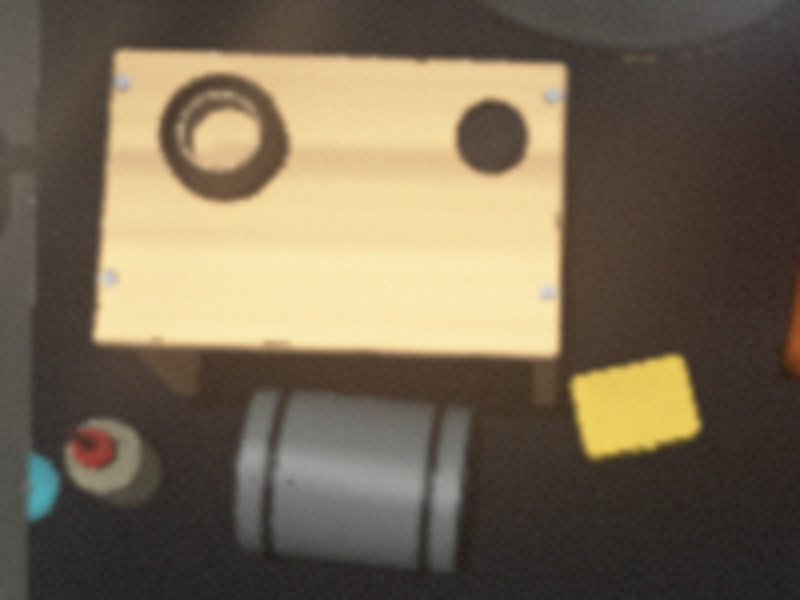

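The crop confirms the grey banded pipe: corners at crop (250,390), (472,405), (455,572) and (238,548). Board corners are (94,343), (558,356), (567,65) and (116,50).

```bash
cat > h.py <<'E'
import numpy as np
from plant import imaging
np.set_printoptions(precision=1,suppress=True)
def back(name,uv,z):
    c=imaging.calibration(name);T=c["world_to_cam"];R=T[:3,:3];o=-R.T@T[:3,3]
    d=R.T@np.array([(uv[0]-c["cx"])/c["fx"],(uv[1]-c["cy"])/c["fy"],1]);return (o+d*(z-o[2])/d[2])
def proj(name,P):
    c=imaging.calibration(name);p=c["world_to_cam"]@np.append(P,1);return np.array([c["fx"]*p[0]/p[2]+c["cx"],c["fy"]*p[1]/p[2]+c["cy"]])
E
cat > m.py <<'E'
from h import *
f=lambda u,v,z:back("top",(u/4+140,v/4+90),z)
fl,fr,br,bl=[f(*p,202) for p in((94,343),(558,356),(567,65),(116,50))]
print("board",fl,fr,br,bl)
ya=fl-fr; ya2=bl-br
a=np.arctan2(-(ya+ya2)[0],(ya+ya2)[1]); print("yaw",a, "width",np.linalg.norm(ya))
xh=np.array([np.cos(a),np.sin(a),0]);yh=np.array([-np.sin(a),np.cos(a),0])
home=(fl+fr)/2+85*xh;home[2]=45
TL,TR,BR,BL=[f(*p,45) for p in((250,390),(472,405),(455,572),(238,548))]
P=(TL+TR+BR+BL)/4; ax=(TL+BL-TR-BR)/2
print("home",home,"pipe",P,"len",np.linalg.norm(ax),"yaw",np.arctan2(-ax[0],ax[1]))
print("pipe in home",(P-home)@xh,(P-home)@yh)
for n,u,v,z in(("bottle",130,475,60),("box",637,407,28)):
    q=f(u,v,z);print(n,q,(q-home)@xh,(q-home)@yh)
E
python3 m.py | sed 's/np.float64//g'; python3 -c "
from h import *
print(back('top',(394,247),30))"
```

```text
board [572.7  76.1 202. ] [ 565.2 -137.1  202. ] [ 705.4 -142.6  202. ] [713.9  70.1 202. ]
yaw -0.03750302409880481 width 213.34840878518162
home [653.9 -33.7  45. ] pipe [532.1 -28.7  45. ] len 118.46565525356283 yaw -0.0964018052536871
pipe in home -121.8595574485196 0.41478973273610703
bottle [532.5  88.1  60. ] -125.89290489009568 117.17257500521885
box [ 573.1 -182.4   28. ] -75.16030069870682 -151.6944142498999
[ 450.  -385.2   30. ]
```

{"method": "arm_command", "body": {"increments": [0,-230,-194,0,0,0,-230,-194,0,0,0,-230,-194,0,0,0,-230,-194,0,0,0,-230,-194,0,0,0,-230,-194,0,0,0,-386,-464,0,40,0,-386,-464,0,79,0,-386,-464,0,79,0,-386,-464,0,79,0,-386,-464,0,79,0,-386,-464,0,79,0,-386,-464,0,79,0,-386,-464,0,79,0,-386,-464,0,79,0,-386,-464,0,79,0,-386,-464,0,79,0,-386,-464,0,79]}}

```text
time: 2.35
tool_pos: [389.7, -28.8, 226.7]
tcp_rot: [-3.142, -0.0, 1.533]
contact_force: [0.1, 0.3, 0.2]
grip_width: 91.9
```

```bash
python3 - <<'E'
from plant import sensors
from h import *
import cv2
a=imaging.capture("scene");b=imaging.capture("top")
cv2.imwrite("pics/s1.png",a);cv2.imwrite("pics/t1.png",b)
cv2.imwrite("pics/c1.png",cv2.resize(np.hstack([a[100:400,80:340],b[90:390,100:340]]),None,fx=1.6,fy=1.6))
o=sensors.get_obs();print(o["time"],o["tool_pos"],o["tcp_rot"],o["joint_positions"])
E
```

```text
2.45 [389.7 -28.9 226.7] [ 3.1 -0.   1.5] [-0.3  0.1  1.9  0.   1.2 -0.2]
```

View pics/c1.png

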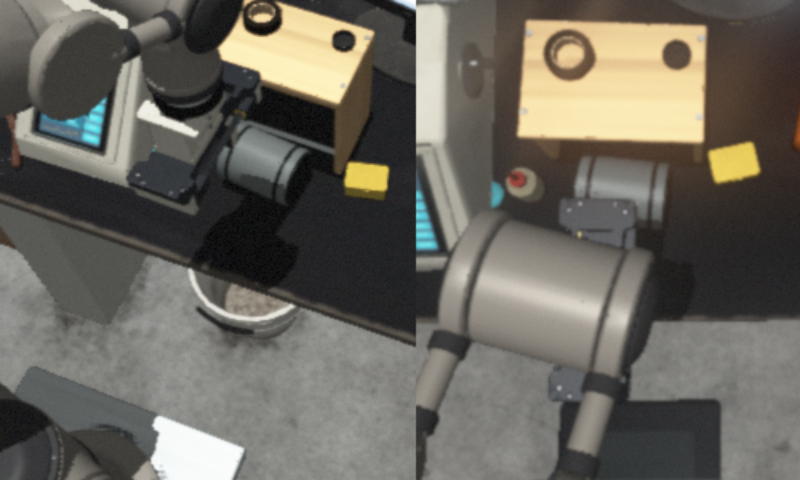

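The hand's 190 mm lies along the jaws as a thin bar, with the wrist column above its middle. With the jaws pointing along the lane, the bar may slip under the board while the front finger's back pushes. I need the bar's top height and the column's radius.

```bash
python3 - <<'E'
import cv2
a=cv2.imread("pics/s1.png")[120:250,150:300]
cv2.imwrite("pics/c2.png",cv2.resize(a,None,fx=4.5,fy=4.5,interpolation=cv2.INTER_CUBIC))
E
```

```text
(no output)
```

View pics/c2.png

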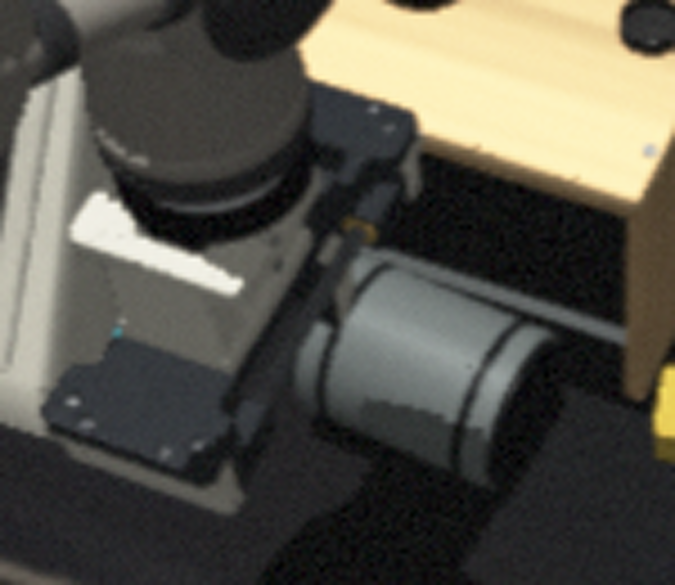

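```bash
python3 - <<'E'
from h import *
R=lambda p:(proj("scene",p)-[150,120])*4.5
t=np.array([389.7,-28.9,226.7]);yh=np.array([.999,-.0375,0]);xh=np.array([.0375,.999,0])
for s in(-95,95):
  for w in (-37.5,37.5):
    print(s,w,[(h,R(t+yh*s+xh*w+[0,0,h]).round()) for h in(60,80,100,120,140)])
for s in (-70,-60,-50,50,60): print(s,[(h,R(t+yh*s-xh*37.5+[0,0,h]).round()) for h in(100,120,140,160,180)])
E
```

```text
-95 -37.5 [(60, array([223., 541.])), (80, array([216., 515.])), (100, array([208., 489.])), (120, array([199., 462.])), (140, array([191., 434.]))]
-95 37.5 [(60, array([ 55., 477.])), (80, array([ 44., 451.])), (100, array([ 33., 424.])), (120, array([ 21., 396.])), (140, array([  9., 367.]))]
95 -37.5 [(60, array([429., 183.])), (80, array([426., 154.])), (100, array([422., 124.])), (120, array([419.,  93.])), (140, array([415.,  60.]))]
95 37.5 [(60, array([274., 132.])), (80, array([268., 102.])), (100, array([262.,  72.])), (120, array([256.,  40.])), (140, array([249.,   7.]))]
-70 [(100, array([239., 436.])), (120, array([231., 408.])), (140, array([223., 379.])), (160, array([215., 349.])), (180, array([207., 317.]))]
-60 [(100, array([251., 416.])), (120, array([244., 387.])), (140, array([236., 358.])), (160, array([228., 327.])), (180, array([220., 295.]))]
-50 [(100, array([263., 395.])), (120, array([256., 367.])), (140, array([249., 337.])), (160, array([241., 306.])), (180, array([233., 274.]))]
50 [(100, array([376., 203.])), (120, array([371., 173.])), (140, array([367., 141.])), (160, array([362., 108.])), (180, array([357.,  74.]))]
60 [(100, array([386., 185.])), (120, array([382., 155.])), (140, array([378., 123.])), (160, array([373.,  90.])), (180, array([369.,  55.]))]
```

{"method": "arm_command", "body": {"increments": [0,-4,0,60,0,0,-4,0,120,0,0,-4,0,165,0,0,-4,0,188,0,0,-4,0,188,0,0,-4,8,188,0,0,-4,16,188,0,0,-4,23,188,0,0,-4,28,188,0,0,-4,33,188,0,0,-4,38,188,0,0,-4,43,188,0,0,-4,48,188,0,0,-4,53,188,0,0,-4,58,188,0,0,-4,63,188,0,0,-4,63,188,0]}}

```text
time: 4.58
tool_pos: [452.9, -35.4, 38.7]
tcp_rot: [3.141, 0.0, 1.532]
contact_force: [0.3, 0.4, -0.2]
grip_width: 91.8
```

```bash
python3 - <<'E'
from plant import sensors
from h import *
import cv2
a=imaging.capture("scene");b=imaging.capture("top")
cv2.imwrite("pics/s2.png",a);cv2.imwrite("pics/t2.png",b)
cv2.imwrite("pics/c3.png",np.hstack([cv2.resize(a[80:230,160:310],(500,500),interpolation=2),cv2.resize(b[90:240,150:230],(267,500),interpolation=2)]))
o=sensors.get_obs();print(o["time"],o["tool_pos"],o["contact_force"])
E
```

```text
4.675 [452.4 -35.3  38.6] [-0.4 -0.3 -0.2]
```

View pics/c3.png

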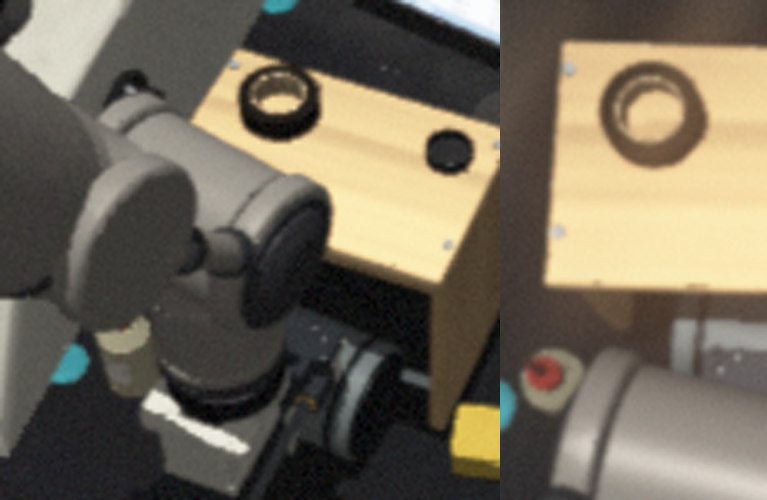

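The pipe has rolled forward ahead of the front finger, with the bar above it and well clear. The bottle and box are undisturbed. Continuing to the keeper strip.

{"method": "arm_command", "body": {"increments": [0,2,6,0,0,0,2,12,0,0,0,2,18,0,0,0,2,24,0,0,0,2,30,0,0,0,2,36,0,0,0,2,42,0,0,0,2,48,0,0,0,2,48,0,0]}}

```text
time: 5.8
tool_pos: [500.5, -35.1, 38.7]
tcp_rot: [-3.141, -0.0, 1.532]
contact_force: [-1.5, 1.6, 2.0]
grip_width: 91.7
```

```bash
python3 - <<'E'
from plant import sensors
from h import *
import cv2
a=imaging.capture("scene");b=imaging.capture("top")
cv2.imwrite("pics/s3.png",a);cv2.imwrite("pics/t3.png",b)
cv2.imwrite("pics/c4.png",np.hstack([cv2.resize(a[80:230,160:310],(500,500),interpolation=2),cv2.resize(b[90:240,150:230],(267,500),interpolation=2)]))
o=sensors.get_obs();print(o["time"],o["tool_pos"],o["contact_force"])
E
```

```text
5.9 [500.8 -35.1  38.7] [-1.6  1.   1.6]
```

View pics/c4.png

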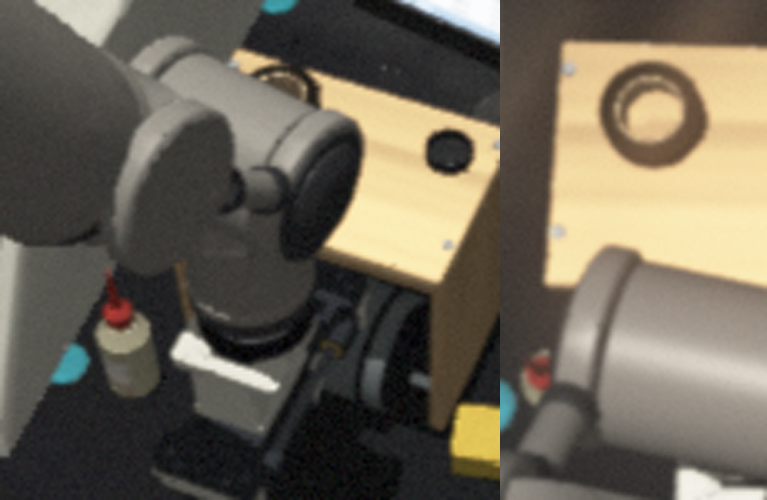

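{"method": "arm_command", "body": {"increments": [0,0,4,0,0,0,0,8,0,0,0,0,10,0,0]}}

```text
time: 6.28
tool_pos: [511.5, -35.7, 38.8]
tcp_rot: [3.14, 0.0, 1.532]
contact_force: [0.3, 0.3, 0.5]
grip_width: 92.0
```

```bash
python3 - <<'E'
from h import *
import cv2
a=imaging.capture("scene")
cv2.imwrite("pics/s4.png",a)
xh=np.array([.9993,-.0375,0]);yh=np.array([.0375,.9993,0]);home=np.array([653.9,-33.7,45])
b=cv2.resize(a[130:230,210:320],None,fx=6,fy=6,interpolation=2)
# predicted right end-plug circle at home (green) and at -40,+6 (red)
for dx,dz,c in((0,0,(0,255,0)),(-40,6,(0,0,255))):
    pts=[(proj("scene",home+xh*(dx+45*np.cos(t))+yh*-60+[0,0,dz+45*np.sin(t)])-[210,130])*6 for t in np.linspace(0,6.28,60)]
    cv2.polylines(b,[np.int32(pts)],True,c,1)
cv2.imwrite("pics/c5.png",b)
E
```

```text
(no output)
```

View pics/c5.png

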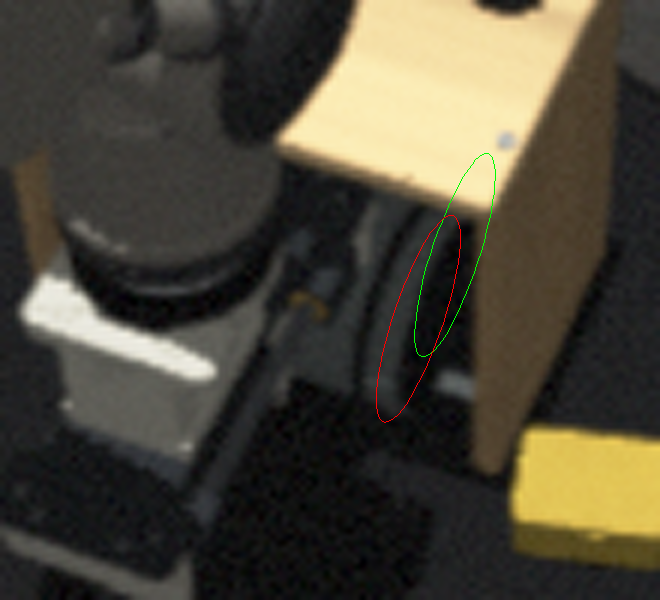

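The view is ambiguous: the pipe's end lies near the red (on-strip) outline. Creeping a little further under force watch.

{"method": "arm_command", "body": {"increments": [0,0,2,0,0,0,0,4,0,0,0,0,5,0,0]}}

```text
time: 6.7
tool_pos: [515.7, -35.8, 38.7]
tcp_rot: [3.141, -0.0, 1.532]
contact_force: [-0.4, -0.2, 0.1]
grip_width: 91.9
```

```bash
python3 - <<'E'
from h import *
import cv2
a=imaging.capture("scene")
cv2.imwrite("pics/s5.png",a)
o=cv2.imread("pics/s4.png");d=cv2.absdiff(a,o).max(2)[130:230,255:300]
print((d[:, :]>25).sum())
b=np.hstack([cv2.resize(x[140:230,230:300],(380,489),interpolation=2) for x in(o,a)])
cv2.imwrite("pics/c6.png",np.clip(255*(b/255.)**.5,0,255).astype(np.uint8))
E
```

```text
309
```

View pics/c6.png

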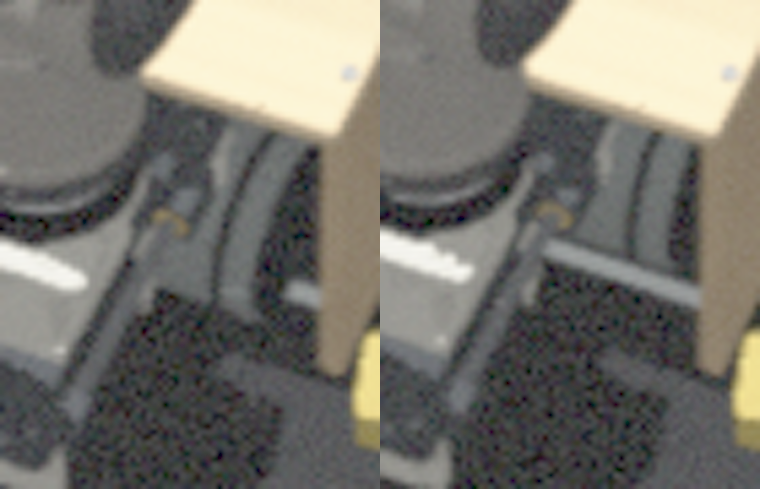

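The right panel shows the whole strip uncovered in front of the pipe, so it is over. Backing off straight to check the pose.

{"method": "arm_command", "body": {"increments": [0,0,-40,0,0,0,0,-80,0,0,0,0,-120,0,0,0,0,-120,0,0,0,0,-120,-120,0,0,0,-120,-120,0,0,0,-120,-120,0]}}

```text
time: 7.62
tool_pos: [399.3, -32.0, 162.8]
tcp_rot: [3.131, 0.002, 1.532]
contact_force: [0.5, -0.6, -1.5]
grip_width: 92.2
```

```bash
python3 - <<'E'
from h import *
import cv2
a=imaging.capture("scene");cv2.imwrite("pics/s6.png",a)
xh=np.array([.9993,-.0375,0]);yh=np.array([.0375,.9993,0]);home=np.array([653.9,-33.7,45])
g=np.clip(255*(a[130:220,205:320]/255.)**.5,0,255).astype(np.uint8)
b=cv2.resize(g,None,fx=6,fy=6,interpolation=2)
for dx,c in((0,(0,255,0)),(-15,(0,0,255))):
    pts=[(proj("scene",home+xh*(dx+45*np.cos(t))+yh*-68+[0,0,45*np.sin(t)])-[205,130])*6 for t in np.linspace(0,6.28,60)]
    cv2.polylines(b,[np.int32(pts)],True,c,1)
    # near-lower silhouette line of the pipe: generator facing camera (tangent ray)
    T=imaging.calibration("scene")["world_to_cam"];cam=-T[:3,:3].T@T[:3,3]
    r=cam-(home+xh*dx);e=np.array([r@xh,r[2]]);D=np.hypot(*e);ph=np.arctan2(e[1],e[0]);al=np.arccos(45/D)
    t=ph+al
    q=[(proj("scene",home+xh*(dx+45*np.cos(t))+yh*s+[0,0,45*np.sin(t)])-[205,130])*6 for s in(-68,52)]
    cv2.line(b,tuple(map(int,q[0])),tuple(map(int,q[1])),c,1)
cv2.imwrite("pics/c7.png",b)
E
```

```text
(no output)
```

View pics/c7.png

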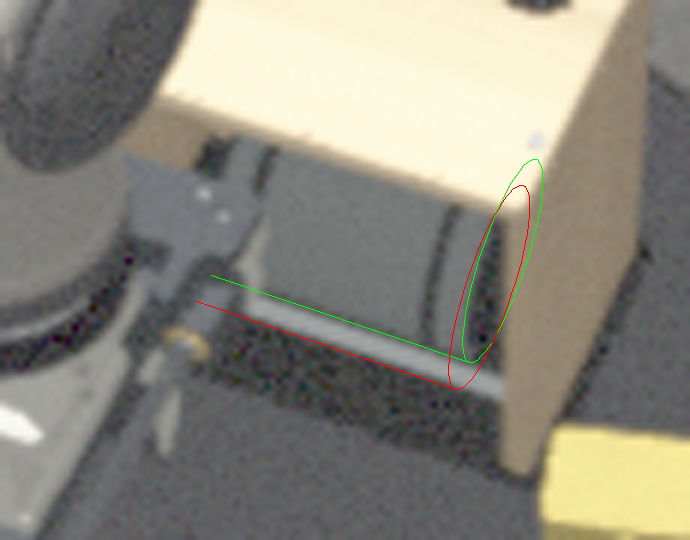

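The pipe's lower edge, from (255,290) to (440,345), follows the predicted home outline (green) and is clearly beyond the -15 mm one. It is parallel to the strip, and its centre is slightly right of the middle. Handing in.

```bash
python3 -c "
from plant import ticket
print(ticket.close_job())"
```

```text
the job is handed in; nothing more can be done
None
```

The pipe was rolled over the keeper strip and lies against the stop board; I handed the job in with about 8 s of the 48 s used. I pushed it slowly at half height with the back of the front finger, with the jaws turned along the lane so the hand's bar went under the top board.

**Position:** the last picture shows the pipe's edge on the predicted home outline, parallel to the strip and clear of it. Its centre is roughly 5 to 8 mm to the right of the middle.

**Forces and bystanders:** the few force readings, taken at the ends of moves, stayed at about 3 N or less. The bottle and box looked unmoved in the later pictures. I did not look at the mouse again after the first pictures, but the arm never went near it.

**Not measured:** I did not measure the pipe's speed or how far it turned. That it rolled and is now at rest is inferred from the slow push of about 50 mm/s and the single last picture. One mid-push picture was ambiguous about whether the pipe was over the strip; pushing about 5 mm further settled it.

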